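Sound a bored blank with the depth rod and set the depth marker

ROBOT

A 6-joint arm with a two-finger parallel gripper is mounted at the origin on the work surface. World frame = base frame: x ahead of the robot, y to its left, z up, the work surface at z = 0. Lengths are in mm, angles in rad, forces in N, time in s.
With the tool pointing down it reaches from about 350 to 725 mm from the base axis. Payload 4.3 kg.
Tool frame: the origin (TCP) lies at the very end of the fingers, on their centre line; the grasp point (between the pads) lies 19 mm behind it; z points along the fingers, y is the line along which they close (so a half turn about z gives the same grasp; the last joint's range is limited). The gripper opens to 85 mm and grips with 20 to 120 N. Pads are 22 mm wide; open, the fingers measure 114 mm over their backs; the gripper's body (76 mm by 85 mm) begins 54 mm behind the grasp point. The pads swing forward as they close: fully open they stand 13 mm farther back than shut.
Start: joints at [1.187, 0.377, 0.081, 1.274, 0, 1.46], TCP at [155.481, 553.618, 231.329] pointing down, gripper open.
Joint ranges: [-2.72, 2.72], [-0.84, 1.66], [-1.02, 1.22], [-1.77, 2.12], [-1.37, 1.28], [-3.14, 3.14]. Speed limits (rad/s): [2.57, 2.57, 3.14, 3.14, 3.14, 3.14].

INTERFACE

Orientations are given as a rotation vector (axis times angle).
In Python, from rig import * gives the robot as it stands. The module is installed in compiled form; this text tells all that it offers.
- The arm moves only by the shell command python3 -m pendant 'ROWS'. ROWS is JSON, a list of rows, each an object of numbers: "jaw": the closure, from -1 (fully open) to 1 (shut), so that 0 is half open; "tx", "ty", "tz": the shift along the tool's x, y, z in cm; "wx", "wy", "wz": the turn, a rotation vector about the tool's x, y, z in degrees. In form: [{"jaw": .., "tx": .., "ty": .., "tz": .., "wx": .., "wy": .., "wz": ..}, ...]. A call has 1 to 12 rows; each row is the pose to reach, as a shift and turn from the pose commanded when the call began, along the tool's axes at that moment; what a row does not reach only later rows make up. A row lasts 1/8 s, in which the tool goes at most 62.5 mm and 10.7 degrees, less where a joint would pass 70% of its speed; a pose out of reach is approached as far as the arm can. A call with a gripper value outside its range is refused whole. The fingers move at their own pace and stop on an object; the grip force is fixed at half the most. Time passes only in rows, so rows that repeat a pose let the fingers close. It gives the time, the measured TCP pose, the force, the opening and the grip force at its end, in the units of the state.
- get_obs(): the state, without advancing time (a new reading comes with each control period).
- capture(name): name is "scene" or "top" or "wrist"; returns a dict with "img" (420x560x3 uint8, blue, green, red), "fx", "fy", "cx", "cy" (pixels), "k1" (the pictures are not rectified: a ray, as slopes to the right and down, at radius r is drawn at 1 + k1 r^2 times it, then the intrinsics apply), "extrinsics" (4x4, takes a point from world to camera coordinates); the wrist camera has in their place "mount" (4x4, takes a point from camera to tool coordinates, whose origin is the TCP and whose axes are the flange's). Camera axes: x right, y down, z forward; pixel columns grow to the right and rows downward; lengths in mm; the calibration is good to about 2 mm. A picture is of the moment at which its call begins: read the wrist's pose just before it. There is no depth.
- job_done(): hands the job in; it is judged then, once.
The state is a dict: "time_s": time; "joint_pos": joint angles; "qvel": joint speeds; "joint_torque": joint torques, N m; "tcp_pos": TCP position; "orientation": TCP orientation; "contact_force": force on the tool from outside, world axes, zero at the start; "moment": the same for the moment, N m; "gripper_width": finger opening in mm; "grip_force": force on a finger pad.
Only numpy, scipy, OpenCV 4.12 (cv2) and the standard library are available. Lean on these libraries where they do the work, as an engineer would, in place of code of your own. Each camera call takes 0.05 s, during which the arm holds its last target. There are 200 camera calls.

TASK

Take the depth rod out of its stand and lower it slowly into the bore of the clamped boxwood blank, pushing the tight cork ahead of it until the rod comes up firm on the bottom, never pressing with more than 20 N and never dropping it in. Leave the rod standing on the bottom of the bore, then set the marker on the upright scale to the depth of the bore that you have measured, from the top of the blank to the rod's tip. Do not disturb the other things on the counter.

Things in the scene. Friction and masses are not known exactly. Their poses are not given: they have to be found in the camera images.
- blank: Square boxwood blank, 46 x 46 mm and 110 mm tall, fixed upright between two low steel jaws (60 mm long, 40 mm tall, on its two x sides; a screw handle reaches 76 mm out at +x). Origin: centre of its underside on the counter, z up. A plain 13 mm bore runs down its middle from the top. The rod pressing on its wood with more than 20 N spoils it.
- bore_mouth (a point): Centre of the 13 mm bore's mouth in the blank's top face, 110 mm up; z up. Depth unknown, 30 to 68 mm, to be felt: a tight cork, its top 8 to 14 mm above the bottom, slides under a steady 4 N (a little more if fast), stays where left and sinks flush into the bottom. Then the rod meets the bottom, a firm leather pad that gives 0.17 mm per N: force climbs steeply.
- rod: Depth rod, standing upright: steel shaft 10 mm thick and 105 mm long, tapering at the end to a 7 mm flat tip, below a round brass handle 18 mm thick and 40 mm tall (145 mm overall, about 100 g). Origin: the centre of the flat tip; z runs up the rod. It starts loose in the stand with its tip 20 mm above the counter.
- rod_tip (a point): The centre of the rod's flat tip (same as the rod's origin).
- rod_grip (a point): Middle of the rod's brass handle, on its axis, 125 mm above the tip.
- stand: Dark wooden block 60 x 60 x 50 mm, fixed, with a 13 mm hole 30 mm deep in the middle of its top that holds the rod upright. Origin: centre of its underside on the counter.
- scale: Upright white depth scale, fixed: post 12 x 34 mm, 169 mm tall, on a steel foot 100 x 80 x 14 mm. Origin: under the post, on the counter; z up, x away from the robot at yaw 0. The zero line (red) is 150 mm above the counter; it reads downwards in true millimetres, black marks on the +x face every 10 mm, a longer one at 50.
- marker (a joint): The scale's reading in m: how far the marker stands below the zero line, 0 to 0.09. Grows downwards. It slides stiffly (about 3 N) and stays where it is left. It starts between 0 and 0.018.
- marker_line (a point): The marker's brass pointer, on the post's axis, at the height which it shows on the scale (0.150 m above the counter minus the reading).
- marker_knob (a point): On the axis of the red round knob that moves the marker, 14 mm above the pointer's height. Knob: upright, 18 mm thick, top 10 mm above this point. It stands 75 mm from the post's axis on the scale's -y side, on a brass arm 8 x 8 mm running along the scale's y, 10 to 18 mm below this point: pinch it from above, fingers closing along the scale's x.
- reed_cap: Ebony reed cap, black, 34 mm thick at the foot and 80 mm tall, standing. Leave alone. Origin: centre of its underside.
- cup: Copper cup, 72 mm across and 75 mm tall, standing. Leave alone. Origin: centre of its underside.
- hammer: Boxwood tack hammer, 200 mm long, lying. Leave alone. Origin: middle of its underside, handle to its -x.
- square: Small steel square, lying flat: stock 100 x 18 x 12 mm, blade 120 mm long. Leave alone. Origin: under the middle of the stock.
- awl: Awl with a horn handle, 140 mm long, 24 mm thick, lying. Leave alone. Origin: under the joint of handle and blade, blade to its +x.
- ferrule: Brass ferrule, a ring 38 mm across and 20 mm tall, lying flat. Leave alone. Origin: centre of its underside.
Not all that is in view belongs to the job. Leave any purple look-alike of the scale alone.

How it is judged:
By the outcome, as a careful person would: the job done as asked, in the order asked, and still so for the second after the job is handed in, with the robot touching nothing.
It also fails if it takes over 54 s, if anything falls off the work surface, if the arm or the gripper's body presses on something with over 40 N, if the wrist force passes 120 N, or if a joint passes its speed limit or range.

## Working session

There is one attempt and no reset: what is moved stays moved. The work goes in short steps, Python scripts to look and compute and a shell command to move; the robot and the scene stay as the last step left them, time stands still between calls to the robot, and variables do not carry over. Pictures are saved under pics/ and viewed, at most 10 in all, crops included, and the job is handed in when it is done.

```bash
mkdir -p pics; cat > h.py <<'E'
from rig import *
import numpy as np, cv2
from scipy.spatial.transform import Rotation as R
def ray(c,uv,T=None):
    # returns origin, direction (world)
    K=np.array([[c['fx'],0,c['cx']],[0,c['fy'],c['cy']],[0,0,1.]])
    p=cv2.undistortPoints(np.array([[uv]],float),K,np.array([c['k1'],0,0,0.]))[0,0]
    d=np.array([p[0],p[1],1.])
    M=np.linalg.inv(c['extrinsics']) if T is None else T@c['mount']
    return M[:3,3], M[:3,:3]@d
def plane(c,uv,z,T=None):
    o,d=ray(c,uv,T); return o+d*(z-o[2])/d[2]
def proj(c,P,T=None):
    E=np.array(c['extrinsics']) if T is None else np.linalg.inv(T@c['mount'])
    q=E[:3,:3]@np.array(P,float)+E[:3,3]; a=q[:2]/q[2]; a=a*(1+c['k1']*(a@a))
    return np.array([c['fx']*a[0]+c['cx'],c['fy']*a[1]+c['cy']])
def tri(*rays):
    A=0;b=0
    for o,d in rays:
        d=d/np.linalg.norm(d);P=np.eye(3)-np.outer(d,d);A=A+P;b=b+P@o
    return np.linalg.solve(A,b)
def tcpT():
    s=get_obs();T=np.eye(4);T[:3,:3]=R.from_rotvec(s['orientation']).as_matrix();T[:3,3]=s['tcp_pos'];return T
E
python3 - <<'E'
from h import *
for n in ("scene","top"):
    c=capture(n);cv2.imwrite(f"pics/{n}.png",c['img']);E=np.linalg.inv(c['extrinsics']);print(n,c['fx'],c['k1'],E[:3,3].round(),E[:3,2].round(2))
s=get_obs();print(s);print(tcpT().round(3))
E
```

```text
scene 413.435916523448 -0.11355360821421936 [1189. -461.  723.] [-0.67  0.47 -0.58]
top 404.193178032199 -0.03794674522546418 [ 409.  -14. 1237.] [ 0.09  0.   -1.  ]
{'time_s': 0.1, 'joint_pos': array([1.18672737e+00, 3.77990369e-01, 7.97582272e-02, 1.27440853e+00,
       2.66267470e-05, 1.46048410e+00]), 'qvel': array([ 0.00106507, -0.00206811,  0.00393551,  0.00114014, -0.00130426,
       -0.00133625]), 'joint_torque': array([ 1.14444607e-03, -4.64691782e+01,  2.70582747e+01,  1.20843304e-02,
       -1.38138757e-04,  4.34396625e-06]), 'tcp_pos': array([155.22081809, 553.03726404, 230.45361554]), 'orientation': array([-4.28609312e-01, -3.11173475e+00,  2.79837634e-03]), 'contact_force': array([ 0.03174429,  0.0076937 , -0.87179433]), 'moment': array([-0.01168905, -0.02514601,  0.0093976 ]), 'grip_force': 0.0, 'gripper_width': 85.13813058637407}
[[-9.63000e-01  2.70000e-01 -1.00000e-03  1.55221e+02]
 [ 2.70000e-01  9.63000e-01 -2.00000e-03  5.53037e+02]
 [ 0.00000e+00 -2.00000e-03 -1.00000e+00  2.30454e+02]
 [ 0.00000e+00  0.00000e+00  0.00000e+00  1.00000e+00]]
```

View pics/scene.png

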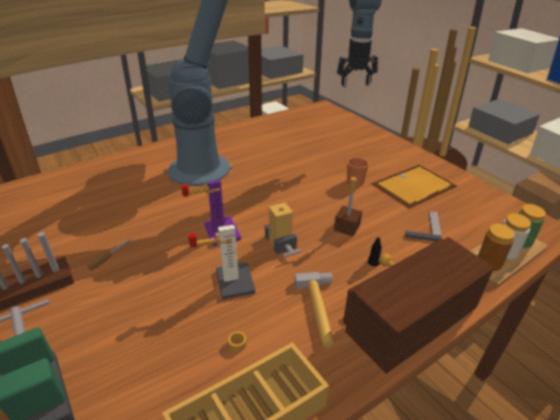

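View pics/top.png

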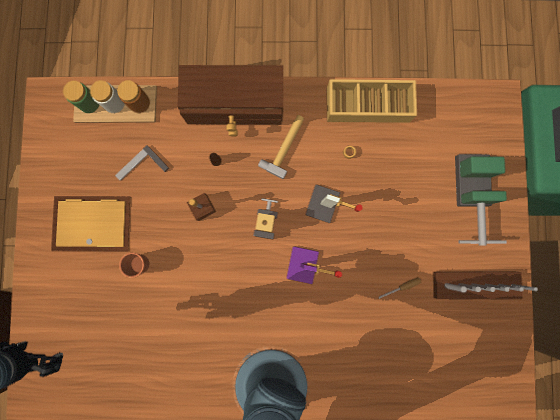

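Two upright scales are in view. The white one is at scene (228,255) / top (330,203), knob top (358,208); the purple one is at scene (217,210) / top (308,265). The white post on a steel foot fits the description and the purple one is the look-alike. The rod in its stand is at scene (350,205) / top (201,206), and the blank at scene (281,222) / top (265,222). I'll confirm this in one enlarged crop.

```bash
python3 - <<'E'
import cv2,numpy as np
t=cv2.imread('pics/top.png')[180:290,180:380];s=cv2.imread('pics/scene.png')[165:300,175:375]
a=cv2.resize(t,None,fx=3,fy=3,interpolation=cv2.INTER_CUBIC);b=cv2.resize(s[:85],None,fx=3,fy=3,interpolation=cv2.INTER_CUBIC)
b=cv2.resize(s[:90],None,fx=3,fy=3,interpolation=cv2.INTER_CUBIC)
cv2.imwrite('pics/c1.png',np.vstack([a,b]))
for nm in('top','scene'):
    h=cv2.cvtColor(cv2.imread(f'pics/{nm}.png'),cv2.COLOR_BGR2HSV)
    for k,lo,hi in(('red',(0,200,110),(4,255,255)),('red2',(174,150,90),(180,255,255)),('yel',(18,90,120),(30,255,255)),('white',(0,0,190),(180,40,255))):
        n,_,st,ce=cv2.connectedComponentsWithStats(cv2.inRange(h,lo,hi))
        print(nm,k,[(st[i].tolist(),ce[i].round(1).tolist()) for i in range(1,n) if st[i,4]>12 and 170<ce[i][0]<390 and 150<ce[i][1]<300])
E
```

```text
top red []
top red2 []
top yel [([337, 200, 12, 6, 25], [342.8, 203.2]), ([256, 213, 19, 19, 262], [264.8, 222.0])]
top white [([326, 195, 14, 7, 55], [332.4, 197.9])]
scene red [([182, 185, 5, 6, 20], [184.1, 187.2]), ([189, 233, 7, 7, 38], [192.0, 236.3])]
scene red2 []
scene yel [([270, 204, 22, 33, 486], [281.6, 219.0]), ([381, 255, 10, 10, 61], [385.8, 259.7])]
scene white [([219, 225, 15, 5, 35], [226.2, 227.1])]
```

View pics/c1.png

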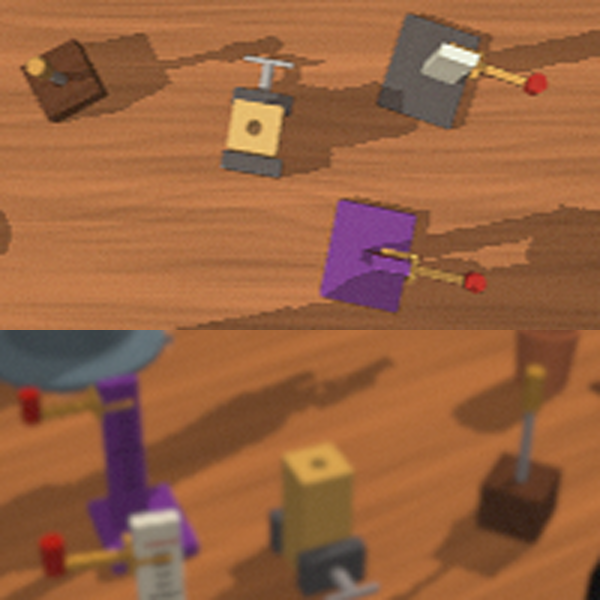

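The crop confirms it. The white scale's red knob is at top (358.7,208), the bore at top (264.7,222.3), and the rod's brass top at top (192,202). Next I'll work out coarse positions.

```bash
python3 - <<'E'
from h import *
t=capture('top');s=capture('scene')
print('bore',plane(t,(264.7,222.3),110),plane(s,(175+319/3,165+(463-330)/3),110))
print('rodtop',plane(t,(192,202),165), tri(ray(t,(192,202)),ray(s,(175+536/3,165+(370-330)/3))))
print('stand top',plane(t,(201,206.7),50))
print('knob top',plane(t,(358.7,207.5),165),tri(ray(t,(358.7,207.5)),ray(s,(192.5,233.5))))
w=capture('wrist');print(w['mount'].round(3),w['fx'],w['k1'],w['cx'],w['cy'])
E
```

```text
bore [480.14016533  18.13677061 110.        ] [482.10939916  21.44418286 110.        ]
rodtop [529.93840712 211.36651326 165.        ] [531.16008917 212.97551028 164.92573124]
stand top [529.07492304 208.50951774  50.        ]
knob top [ 517.4811591  -233.96655885  165.        ] [ 517.75859663 -232.79655793  166.24731565]
[[-1.00000e-03 -9.55000e-01 -2.97000e-01  7.72010e+01]
 [ 1.00000e+00 -1.00000e-03 -1.00000e-03  9.19000e-01]
 [ 0.00000e+00 -2.97000e-01  9.55000e-01 -1.42794e+02]
 [ 0.00000e+00  0.00000e+00  0.00000e+00  1.00000e+00]] 346.79214555185604 -0.0594328661121324 287.2001924519835 212.55363892410816
```

```bash
python3 -m pendant '[{"jaw":-1,"tx":-45.3,"ty":-22.8,"tz":0,"wz":-15.7},{"jaw":-1,"tx":-45.3,"ty":-22.8,"tz":0,"wz":-15.7},{"jaw":-1,"tx":-45.3,"ty":-22.8,"tz":0,"wz":-15.7},{"jaw":-1,"tx":-45.3,"ty":-22.8,"tz":0,"wz":-15.7},{"jaw":-1,"tx":-45.3,"ty":-22.8,"tz":0,"wz":-15.7},{"jaw":-1,"tx":-45.3,"ty":-22.8,"tz":0,"wz":-15.7},{"jaw":-1,"tx":-45.3,"ty":-22.8,"tz":0,"wz":-15.7},{"jaw":-1,"tx":-45.3,"ty":-22.8,"tz":0,"wz":-15.7},{"jaw":-1,"tx":-45.3,"ty":-22.8,"tz":0,"wz":-15.7},{"jaw":-1,"tx":-45.3,"ty":-22.8,"tz":0,"wz":-15.7}]'
python3 - <<'E'
from h import *
T=tcpT();w=capture('wrist');cv2.imwrite('pics/w1.png',w['img']);np.save('w1T.npy',T);print(T.round(3))
print(proj(w,(530,212,165),T),proj(w,(530,210,50),T))
print(get_obs()['time_s'],get_obs()['joint_pos'].round(2),get_obs()['contact_force'])
E
```

```text
[[-9.63000e-01  2.70000e-01 -0.00000e+00  1.55376e+02]
 [ 2.70000e-01  9.63000e-01 -1.00000e-03  5.53332e+02]
 [ 0.00000e+00 -1.00000e-03 -1.00000e+00  2.30844e+02]
 [ 0.00000e+00  0.00000e+00  0.00000e+00  1.00000e+00]]
[ 91.91014291 593.82355284] [127.20417084 498.99453852]
0.3 [1.19 0.38 0.08 1.27 0.   1.46] [-0.23243851 -0.02267335 -0.80658916]schema error: expected keys jaw, tx, ty, tz, wx, wy, wz
```

View pics/w1.png

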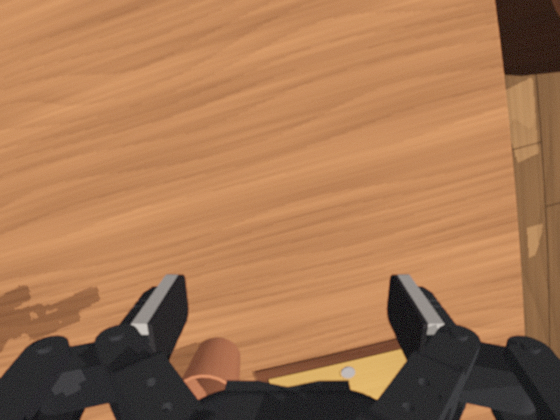

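The wrist view still shows the start pose, because the pendant refused the move: every key is needed. I'll resend it with all the keys.

```bash
python3 -m pendant '[{"jaw":-1,"tx":-45.3,"ty":-22.8,"tz":0,"wx":0,"wy":0,"wz":-15.7},{"jaw":-1,"tx":-45.3,"ty":-22.8,"tz":0,"wx":0,"wy":0,"wz":-15.7},{"jaw":-1,"tx":-45.3,"ty":-22.8,"tz":0,"wx":0,"wy":0,"wz":-15.7},{"jaw":-1,"tx":-45.3,"ty":-22.8,"tz":0,"wx":0,"wy":0,"wz":-15.7},{"jaw":-1,"tx":-45.3,"ty":-22.8,"tz":0,"wx":0,"wy":0,"wz":-15.7},{"jaw":-1,"tx":-45.3,"ty":-22.8,"tz":0,"wx":0,"wy":0,"wz":-15.7},{"jaw":-1,"tx":-45.3,"ty":-22.8,"tz":0,"wx":0,"wy":0,"wz":-15.7},{"jaw":-1,"tx":-45.3,"ty":-22.8,"tz":0,"wx":0,"wy":0,"wz":-15.7},{"jaw":-1,"tx":-45.3,"ty":-22.8,"tz":0,"wx":0,"wy":0,"wz":-15.7},{"jaw":-1,"tx":-45.3,"ty":-22.8,"tz":0,"wx":0,"wy":0,"wz":-15.7}]'
python3 - <<'E'
from h import *
T=tcpT();w=capture('wrist');cv2.imwrite('pics/w2.png',w['img']);np.save('w2T.npy',T);print(T.round(3))
print(proj(w,(530,212,165),T),proj(w,(530,210,50),T))
s=get_obs();print(s['time_s'],s['joint_pos'].round(2),s['contact_force'])
E
```

```text
time_s: 1.55
tcp_pos: [530.0, 211.3, 231.0]
orientation: [-0.002, -3.141, -0.001]
contact_force: [-0.5, 0.6, -0.4]
gripper_width: 85.6
grip_force: 0.0
[[-1.00000e+00  1.00000e-03 -1.00000e-03  5.30014e+02]
 [ 1.00000e-03  1.00000e+00  0.00000e+00  2.11277e+02]
 [ 1.00000e-03  0.00000e+00 -1.00000e+00  2.30999e+02]
 [ 0.00000e+00  0.00000e+00  0.00000e+00  1.00000e+00]]
[286.65093936 230.30921027] [284.70198761 188.82639179]
1.6 [0.27 0.37 0.07 1.27 0.   0.27] [-0.74397838  0.68504537 -0.09970221]
```

View pics/w2.png

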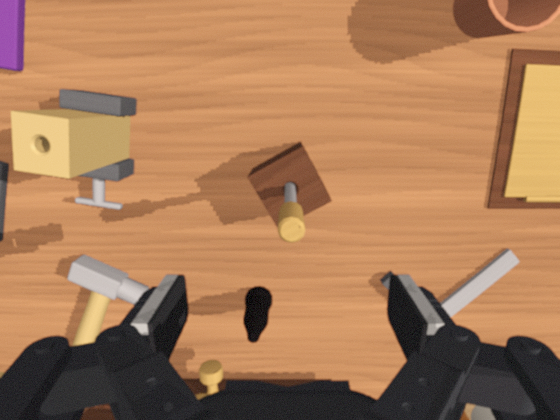

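The rod's brass top is at about (291,230), the stand's top centre at (290,187) and the bore at (40,145). I'll measure from these.

```bash
python3 - <<'E'
from h import *
T=np.load('w2T.npy');w=capture('wrist');im=cv2.imread('pics/w2.png')
h=cv2.cvtColor(im,cv2.COLOR_BGR2HSV)
m=cv2.inRange(h,(20,90,120),(30,255,255));m[:190]=0;m[250:]=0;m[:,:260]=0;m[:,320:]=0
ys,xs=np.where(m);print(xs.min(),xs.max(),ys.min(),ys.max())
# top disc: bottom rows
g=im[195:250,265:315];cv2.imwrite('pics/_g.png',g)
for r in range(200,246,4): 
    q=xs[ys==r]; print(r,(q.min(),q.max()) if len(q) else None,end=' ')
print('rodtop',plane(w,(291.8,230.3),165,T),'stand',plane(w,(290,187.5),50,T),'bore',plane(w,(40,145),110,T))
b=cv2.inRange(h,(18,90,60),(30,255,255))[100:190,5:140];hv=h[100:190,5:140,2]
k=(hv<130)&(h[100:190,5:140,0]>12);k[:, :20]=0;k[:,55:]=0;k[:25]=0;k[65:]=0;yy,xx=np.where(k);print('boredark',xx.mean()+5,yy.mean()+100,xx.min()+5,xx.max()+5,yy.min()+100,yy.max()+100)
E
```

```text
283 300 221 238
200 None 204 None 208 None 212 None 216 None 220 None 224 (np.int64(300), np.int64(300)) 228 (np.int64(283), np.int64(283)) 232 None 236 None 240 None 244 None rodtop [530.00328924 215.30162525 165.        ] stand [528.71151904 215.07586274  50.        ] bore [479.7923826   20.51595145 110.        ]
boredark 44.51020408163265 142.20408163265307 40 48 137 147
```

```bash
python3 -m pendant '[{"jaw":-1,"tx":0,"ty":0.3,"tz":3,"wx":0,"wy":0,"wz":0},{"jaw":-1,"tx":0,"ty":0.3,"tz":7,"wx":0,"wy":0,"wz":0},{"jaw":0,"tx":0,"ty":0.3,"tz":10.5,"wx":0,"wy":0,"wz":0},{"jaw":0.2,"tx":0,"ty":0.3,"tz":10.5,"wx":0,"wy":0,"wz":0},{"jaw":0.2,"tx":0,"ty":0.3,"tz":10.5,"wx":0,"wy":0,"wz":0},{"jaw":0.2,"tx":0,"ty":0.3,"tz":10.5,"wx":0,"wy":0,"wz":0}]'
python3 - <<'E'
from h import *
T=tcpT();w=capture('wrist');cv2.imwrite('pics/w3.png',cv2.resize(w['img'][130:420,140:440],None,fx=2,fy=2));print(T[:3,3],proj(w,T[:3,3],T))
E
```

```text
time_s: 2.4
tcp_pos: [531.2, 215.4, 128.5]
orientation: [-0.001, 3.138, 0.002]
contact_force: [-0.2, 0.5, 0.1]
gripper_width: 33.9
grip_force: 0.0
[531.21482669 215.44761634 128.46887657] [284.91323546 279.85412183]
```

View pics/w3.png

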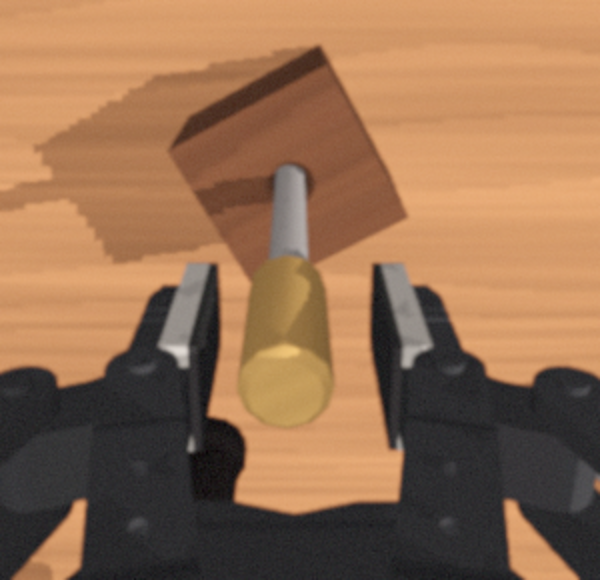

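The fingers straddle the brass handle. The handle's midline at crop column 286 sits about 1.6 mm left of the pad midline at 295, taken while the arm was still settling. I'll nudge slightly and close.

```bash
python3 -m pendant '[{"jaw":0.2,"tx":0,"ty":-0.05,"tz":0,"wx":0,"wy":0,"wz":0},{"jaw":0.5,"tx":0,"ty":-0.05,"tz":0,"wx":0,"wy":0,"wz":0},{"jaw":1,"tx":0,"ty":-0.05,"tz":0,"wx":0,"wy":0,"wz":0},{"jaw":1,"tx":0,"ty":-0.05,"tz":0,"wx":0,"wy":0,"wz":0},{"jaw":1,"tx":0,"ty":-0.05,"tz":0,"wx":0,"wy":0,"wz":0},{"jaw":1,"tx":0,"ty":-0.05,"tz":0,"wx":0,"wy":0,"wz":0},{"jaw":1,"tx":0,"ty":-0.05,"tz":0,"wx":0,"wy":0,"wz":0}]'
python3 - <<'E'
from h import *
s=get_obs();print(s['tcp_pos'],s['contact_force'],s['moment'])
E
```

```text
time_s: 3.32
tcp_pos: [530.3, 214.1, 126.8]
orientation: [-0.0, 3.141, -0.0]
contact_force: [0.4, -0.8, 6.4]
gripper_width: 16.8
grip_force: 58.7
[530.34024225 214.08414903 126.75943946] [ 0.40882674 -0.81665655  6.35012655] [-0.25944661  0.08399479 -0.04137691]
```

The rod is gripped with its tip still on the stand's floor (TCP z 126.76 for tip z 20, an offset of 106.8). I'll lift it straight up and then go over the bore.

```bash
python3 -m pendant '[{"jaw":1,"tx":0,"ty":0,"tz":-2,"wx":0,"wy":0,"wz":0},{"jaw":1,"tx":0,"ty":0,"tz":-5,"wx":0,"wy":0,"wz":0},{"jaw":1,"tx":0,"ty":0,"tz":-8.5,"wx":0,"wy":0,"wz":0},{"jaw":1,"tx":0,"ty":0,"tz":-11.5,"wx":0,"wy":0,"wz":0},{"jaw":1,"tx":1,"ty":-4,"tz":-11.5,"wx":0,"wy":0,"wz":0},{"jaw":1,"tx":2.5,"ty":-9,"tz":-11.5,"wx":0,"wy":0,"wz":0},{"jaw":1,"tx":4,"ty":-14,"tz":-11.5,"wx":0,"wy":0,"wz":0},{"jaw":1,"tx":4.9,"ty":-18,"tz":-11.5,"wx":0,"wy":0,"wz":0},{"jaw":1,"tx":4.9,"ty":-19.4,"tz":-11.5,"wx":0,"wy":0,"wz":0},{"jaw":1,"tx":4.9,"ty":-19.4,"tz":-11.5,"wx":0,"wy":0,"wz":0},{"jaw":1,"tx":4.9,"ty":-19.4,"tz":-11.5,"wx":0,"wy":0,"wz":0},{"jaw":1,"tx":4.9,"ty":-19.4,"tz":-11.5,"wx":0,"wy":0,"wz":0}]'
python3 - <<'E'
from h import *
T=tcpT();w=capture('wrist');cv2.imwrite('pics/w4raw.png',w['img']);np.save('w4T.npy',T);cv2.imwrite('pics/w4.png',cv2.resize(w['img'][130:330,190:390],None,fx=3,fy=3,interpolation=cv2.INTER_CUBIC))
print(T.round(4));s=get_obs();print(s['contact_force'],s['moment'])
tip=T[:3,3]-[0,0,106.8];print(tip,proj(w,tip,T),'bore guess',proj(w,(480.5,20,110),T))
E
```

```text
time_s: 4.82
tcp_pos: [481.2, 21.2, 241.1]
orientation: [0.003, -3.141, -0.001]
contact_force: [0.0, -0.3, -0.7]
gripper_width: 16.8
grip_force: 58.9
[[-1.000000e+00 -2.000000e-03 -2.000000e-04  4.811913e+02]
 [-2.000000e-03  1.000000e+00  5.000000e-04  2.119690e+01]
 [ 2.000000e-04  5.000000e-04 -1.000000e+00  2.411384e+02]
 [ 0.000000e+00  0.000000e+00  0.000000e+00  1.000000e+00]]
[ 0.41592984 -0.20340993 -1.36651583] [ 0.00458789 -0.02563721 -0.01360182]
[481.19126945  21.19693356 134.33840515] [285.73780498 211.52097285] bore guess [284.38354235 201.97171236]
```

View pics/w4.png

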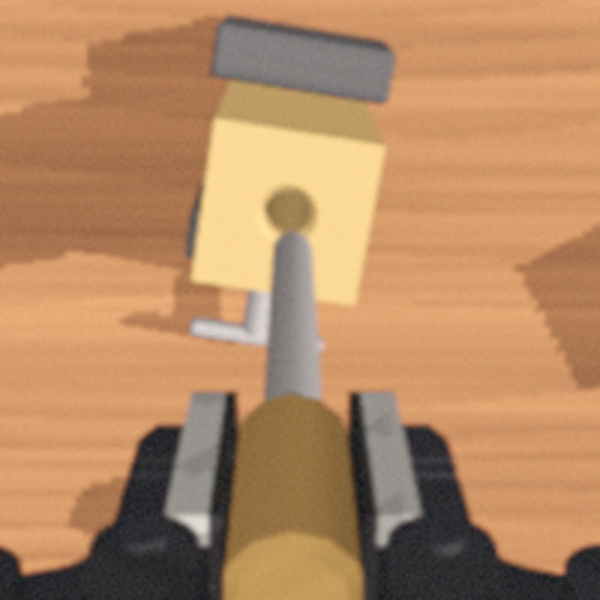

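Bore mouth is at crop (290,211), image (286.7,200.3). The rod's tip end is at crop (292,232), which puts the tip centre at about image (287.4,212). I'll measure both sub-pixel and take the difference.

```bash
python3 - <<'E'
from h import *
T=np.load('w4T.npy');im=cv2.imread('pics/w4raw.png');w=capture('wrist')
h=cv2.cvtColor(im,cv2.COLOR_BGR2HSV).astype(int)
V=h[...,2];sub=V[188:216,272:302];print('V rows');print(V[190:215:1,287])
# bore: dark wood w/ bore
m=((V<215)&(h[...,0]>15)&(h[...,1]>60)).astype(np.uint8);m[:188]=0;m[216:]=0;m[:,272:]=m[:,272:];m[:,:272]=0;m[:,302:]=0
ys,xs=np.where(m);print('box',xs.min(),xs.max(),ys.min(),ys.max())
c=max(cv2.findContours(m,0,cv2.CHAIN_APPROX_NONE)[0],key=len);print(cv2.fitEllipse(c))
for r in (200,201,206,209,212,215,220,230,240,250): print(r,h[r,276:300,1].tolist())
for uv in ((286.7,200.3),): b=plane(w,uv,110,T)
for uv in ((287.4,212.),): t=plane(w,uv,134.34,T)
print('bore',b,'tip',t,'diff',b-t,'tcp->bore est',T[:2,3]+(b-t)[:2])
E
```

```text
V rows
[249 237 210 184 169 160 159 160 162 159 161 160 160 161 159 160 157 147
 136 134 136 136 135 135 137]
box 278 294 192 215
((285.6616516113281, 201.5501251220703), (15.548782348632812, 21.750051498413086), 19.918642044067383)
200 [104, 107, 117, 126, 124, 118, 123, 123, 125, 124, 121, 122, 123, 117, 126, 122, 119, 122, 121, 115, 104, 102, 105, 101]
201 [101, 103, 112, 126, 125, 127, 120, 127, 121, 124, 124, 124, 124, 119, 126, 122, 122, 123, 117, 111, 103, 104, 102, 102]
206 [100, 95, 94, 103, 108, 110, 120, 121, 121, 111, 104, 101, 103, 107, 114, 112, 116, 113, 106, 102, 103, 103, 102, 103]
209 [104, 102, 104, 102, 99, 102, 96, 71, 32, 18, 14, 15, 14, 15, 28, 51, 80, 99, 100, 102, 104, 103, 100, 104]
212 [103, 99, 102, 104, 101, 91, 44, 9, 19, 16, 14, 13, 16, 18, 11, 14, 25, 61, 88, 102, 103, 103, 101, 103]
215 [101, 103, 103, 101, 100, 83, 23, 13, 14, 14, 12, 15, 14, 18, 16, 15, 20, 49, 80, 98, 105, 101, 101, 104]
220 [103, 103, 101, 103, 98, 66, 21, 15, 10, 14, 12, 15, 12, 18, 16, 16, 15, 35, 72, 97, 102, 100, 103, 102]
230 [15, 13, 13, 13, 17, 16, 21, 17, 18, 19, 18, 20, 14, 15, 18, 15, 16, 20, 48, 88, 114, 115, 115, 111]
240 [15, 13, 14, 18, 14, 19, 16, 22, 16, 19, 13, 21, 19, 15, 14, 15, 12, 15, 20, 57, 99, 123, 128, 122]
250 [130, 123, 108, 60, 20, 11, 15, 18, 18, 17, 13, 16, 18, 16, 14, 17, 14, 13, 13, 31, 72, 109, 133, 129]
bore [479.07878925  21.89767622 110.        ] tip [481.56732545  22.44910573 134.34      ] diff [ -2.4885362   -0.55142951 -24.34      ] tcp->bore est [478.70273325  20.64550405]
```

```bash
python3 -c "
from h import *
print(get_obs()['tcp_pos'])"; python3 -m pendant '[{"jaw":1,"tx":0.2,"ty":0,"tz":1,"wx":0,"wy":0,"wz":0},{"jaw":1,"tx":0.2,"ty":0,"tz":1.9,"wx":0,"wy":0,"wz":0},{"jaw":1,"tx":0.2,"ty":0,"tz":1.9,"wx":0,"wy":0,"wz":0},{"jaw":1,"tx":0.2,"ty":0,"tz":1.9,"wx":0,"wy":0,"wz":0}]'
python3 - <<'E'
from h import *
T=tcpT();w=capture('wrist');im=w['img'];cv2.imwrite('pics/w5raw.png',im)
print(T[:3,3]);tip=T[:3,3]-[0,0,106.8];print(tip,proj(w,tip,T),proj(w,(479,20.6,110),T))
h=cv2.cvtColor(im,cv2.COLOR_BGR2HSV).astype(int)
cv2.imwrite('pics/w5.png',cv2.resize(im[160:260,230:340],None,fx=5,fy=5,interpolation=cv2.INTER_CUBIC))
E
```

```text
[481.13065468  20.95215624 241.19752631]
time_s: 5.42
tcp_pos: [478.9, 20.1, 222.2]
orientation: [0.0, -3.141, -0.0]
contact_force: [-0.3, 0.8, -0.3]
gripper_width: 16.8
grip_force: 58.9
[478.88576784  20.07077676 222.19309721]
[478.88576784  20.07077676 115.39309721] [285.7891196  211.53252875] [286.50503207 209.60721003]
```

View pics/w5.png

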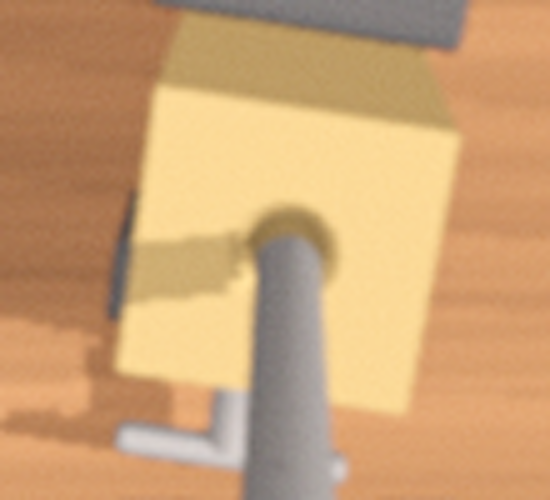

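The tip at image (288.3,211.4) stands right over the mouth at image (288.4,209); the remaining offset is under 0.5 mm. I'll ease it in to about 13 mm deep.

```bash
python3 -m pendant '[{"jaw":1,"tx":0.03,"ty":0,"tz":0.2,"wx":0,"wy":0,"wz":0},{"jaw":1,"tx":0.03,"ty":0,"tz":0.4,"wx":0,"wy":0,"wz":0},{"jaw":1,"tx":0.03,"ty":0,"tz":0.6,"wx":0,"wy":0,"wz":0},{"jaw":1,"tx":0.03,"ty":0,"tz":0.8,"wx":0,"wy":0,"wz":0},{"jaw":1,"tx":0.03,"ty":0,"tz":1.0,"wx":0,"wy":0,"wz":0}]'; python3 -m pendant '[{"jaw":1,"tx":0,"ty":0,"tz":0.2,"wx":0,"wy":0,"wz":0},{"jaw":1,"tx":0,"ty":0,"tz":0.4,"wx":0,"wy":0,"wz":0},{"jaw":1,"tx":0,"ty":0,"tz":0.6,"wx":0,"wy":0,"wz":0},{"jaw":1,"tx":0,"ty":0,"tz":0.8,"wx":0,"wy":0,"wz":0}]'
```

```text
time_s: 6.1
tcp_pos: [478.7, 20.1, 212.1]
orientation: [0.0, -3.142, -0.0]
contact_force: [-0.1, 0.6, -0.7]
gripper_width: 16.7
grip_force: 58.9
time_s: 6.6
tcp_pos: [478.7, 20.1, 204.2]
orientation: [-0.0, 3.141, 0.0]
contact_force: [0.4, 0.1, -0.8]
gripper_width: 16.7
grip_force: 58.9
```

```bash
for i in 1; do python3 -m pendant '[{"jaw":1,"tx":0,"ty":0,"tz":0.15,"wx":0,"wy":0,"wz":0},{"jaw":1,"tx":0,"ty":0,"tz":0.3,"wx":0,"wy":0,"wz":0},{"jaw":1,"tx":0,"ty":0,"tz":0.45,"wx":0,"wy":0,"wz":0},{"jaw":1,"tx":0,"ty":0,"tz":0.6,"wx":0,"wy":0,"wz":0}]';done
```

```text
time_s: 7.1
tcp_pos: [478.7, 20.1, 198.2]
orientation: [-0.0, 3.142, 0.0]
contact_force: [-0.1, 0.5, -1.1]
gripper_width: 16.7
grip_force: 58.9
```

```bash
python3 -m pendant '[{"jaw":1,"tx":0,"ty":0,"tz":0.15,"wx":0,"wy":0,"wz":0},{"jaw":1,"tx":0,"ty":0,"tz":0.3,"wx":0,"wy":0,"wz":0},{"jaw":1,"tx":0,"ty":0,"tz":0.45,"wx":0,"wy":0,"wz":0},{"jaw":1,"tx":0,"ty":0,"tz":0.6,"wx":0,"wy":0,"wz":0}]'
```

```text
time_s: 7.6
tcp_pos: [478.7, 20.1, 192.2]
orientation: [-0.0, 3.142, 0.0]
contact_force: [0.9, -1.1, -1.0]
gripper_width: 16.5
grip_force: 58.9
```

```bash
python3 -m pendant '[{"jaw":1,"tx":0,"ty":0,"tz":0.15,"wx":0,"wy":0,"wz":0},{"jaw":1,"tx":0,"ty":0,"tz":0.3,"wx":0,"wy":0,"wz":0},{"jaw":1,"tx":0,"ty":0,"tz":0.45,"wx":0,"wy":0,"wz":0},{"jaw":1,"tx":0,"ty":0,"tz":0.6,"wx":0,"wy":0,"wz":0}]'
```

```text
time_s: 8.1
tcp_pos: [478.7, 20.1, 186.2]
orientation: [0.0, -3.142, -0.0]
contact_force: [0.4, -0.3, -1.5]
gripper_width: 16.1
grip_force: 58.9
```

The opening reading is drifting (16.8 → 16.1), so I'll check numerically whether the handle has moved in the grip since the last picture.

```bash
python3 - <<'E'
from h import *
w=capture('wrist');n=w['img'];cv2.imwrite('pics/w6raw.png',n);o=cv2.imread('pics/w5raw.png');o4=cv2.imread('pics/w4raw.png')
for nm,(a,b,c,d) in {'handle':(262,345,258,318),'handletop':(305,345,262,312),'Lpad':(262,312,240,265),'Rpad':(262,312,310,335)}.items():
    for q in (o4,o):
        r=cv2.matchTemplate(n[a-8:b+8,c-8:d+8],q[a:b,c:d],cv2.TM_CCOEFF_NORMED);_,v,_,l=cv2.minMaxLoc(r);print(nm,v,l[0]-8,l[1]-8)
s=get_obs();print(s['gripper_width'],s['contact_force'],s['moment'],s['tcp_pos'])
E
```

```text
handle 0.9840154051780701 0 0
handle 0.9833873510360718 0 0
handletop 0.9753859639167786 0 -1
handletop 0.9772456884384155 0 0
Lpad 0.9915986657142639 0 0
Lpad 0.9895967245101929 0 0
Rpad 0.9968903660774231 0 0
Rpad 0.9941688179969788 0 0
16.69870148359243 [-0.01090376  0.33778392 -1.05062317] [-0.0340166   0.04937391  0.00240438] [478.59774416  20.11767609 186.00690383]
```

Nothing has moved in the grip; the drift was sensor noise. I'll continue lowering.

```bash
python3 -m pendant '[{"jaw":1,"tx":0,"ty":0,"tz":0.15,"wx":0,"wy":0,"wz":0},{"jaw":1,"tx":0,"ty":0,"tz":0.3,"wx":0,"wy":0,"wz":0},{"jaw":1,"tx":0,"ty":0,"tz":0.45,"wx":0,"wy":0,"wz":0},{"jaw":1,"tx":0,"ty":0,"tz":0.6,"wx":0,"wy":0,"wz":0}]'
```

```text
time_s: 8.65
tcp_pos: [478.7, 20.1, 180.2]
orientation: [-0.0, 3.142, 0.0]
contact_force: [-0.2, 0.2, -0.2]
gripper_width: 16.3
grip_force: 58.9
```

```bash
python3 -m pendant '[{"jaw":1,"tx":0,"ty":0,"tz":0.15,"wx":0,"wy":0,"wz":0},{"jaw":1,"tx":0,"ty":0,"tz":0.3,"wx":0,"wy":0,"wz":0},{"jaw":1,"tx":0,"ty":0,"tz":0.45,"wx":0,"wy":0,"wz":0},{"jaw":1,"tx":0,"ty":0,"tz":0.6,"wx":0,"wy":0,"wz":0}]'
```

```text
time_s: 9.15
tcp_pos: [478.7, 20.1, 174.2]
orientation: [-0.0, 3.142, 0.0]
contact_force: [-0.5, 0.0, -0.8]
gripper_width: 16.4
grip_force: 58.9
```

```bash
python3 -m pendant '[{"jaw":1,"tx":0,"ty":0,"tz":0.15,"wx":0,"wy":0,"wz":0},{"jaw":1,"tx":0,"ty":0,"tz":0.3,"wx":0,"wy":0,"wz":0},{"jaw":1,"tx":0,"ty":0,"tz":0.45,"wx":0,"wy":0,"wz":0},{"jaw":1,"tx":0,"ty":0,"tz":0.6,"wx":0,"wy":0,"wz":0}]'
```

```text
time_s: 9.65
tcp_pos: [479.0, 20.1, 168.7]
orientation: [-0.0, 3.141, 0.0]
contact_force: [-1.3, 0.5, 2.8]
gripper_width: 16.3
grip_force: 59.3
```

Cork met at about 48 mm. From here smaller steps.

```bash
python3 -m pendant '[{"jaw":1,"tx":0,"ty":0,"tz":0.1,"wx":0,"wy":0,"wz":0},{"jaw":1,"tx":0,"ty":0,"tz":0.2,"wx":0,"wy":0,"wz":0},{"jaw":1,"tx":0,"ty":0,"tz":0.3,"wx":0,"wy":0,"wz":0},{"jaw":1,"tx":0,"ty":0,"tz":0.4,"wx":0,"wy":0,"wz":0}]'
```

```text
time_s: 10.15
tcp_pos: [478.8, 20.1, 164.3]
orientation: [-0.0, 3.141, 0.0]
contact_force: [-0.9, 0.1, 3.1]
gripper_width: 16.6
grip_force: 59.3
```

```bash
python3 -m pendant '[{"jaw":1,"tx":0,"ty":0,"tz":0.05,"wx":0,"wy":0,"wz":0},{"jaw":1,"tx":0,"ty":0,"tz":0.1,"wx":0,"wy":0,"wz":0},{"jaw":1,"tx":0,"ty":0,"tz":0.15,"wx":0,"wy":0,"wz":0},{"jaw":1,"tx":0,"ty":0,"tz":0.2,"wx":0,"wy":0,"wz":0}]'
```

```text
time_s: 10.65
tcp_pos: [478.7, 20.1, 162.3]
orientation: [-0.0, 3.141, 0.0]
contact_force: [-0.7, 0.2, 2.1]
gripper_width: 16.2
grip_force: 59.3
```

```bash
python3 -m pendant '[{"jaw":1,"tx":0,"ty":0,"tz":0.05,"wx":0,"wy":0,"wz":0},{"jaw":1,"tx":0,"ty":0,"tz":0.1,"wx":0,"wy":0,"wz":0},{"jaw":1,"tx":0,"ty":0,"tz":0.15,"wx":0,"wy":0,"wz":0},{"jaw":1,"tx":0,"ty":0,"tz":0.2,"wx":0,"wy":0,"wz":0}]'
```

```text
time_s: 11.15
tcp_pos: [478.8, 20.1, 160.3]
orientation: [-0.0, 3.141, 0.0]
contact_force: [-0.3, 0.0, 2.2]
gripper_width: 16.8
grip_force: 59.3
```

```bash
python3 -m pendant '[{"jaw":1,"tx":0,"ty":0,"tz":0.05,"wx":0,"wy":0,"wz":0},{"jaw":1,"tx":0,"ty":0,"tz":0.1,"wx":0,"wy":0,"wz":0},{"jaw":1,"tx":0,"ty":0,"tz":0.15,"wx":0,"wy":0,"wz":0},{"jaw":1,"tx":0,"ty":0,"tz":0.2,"wx":0,"wy":0,"wz":0}]'
```

```text
time_s: 11.65
tcp_pos: [478.9, 20.1, 158.5]
orientation: [-0.0, 3.141, 0.0]
contact_force: [-0.7, 0.5, 6.3]
gripper_width: 16.9
grip_force: 59.5
```

Force is climbing at a depth of about 58.3 mm. I'll press on gently to confirm it is the bottom.

```bash
python3 -m pendant '[{"jaw":1,"tx":0,"ty":0,"tz":0.03,"wx":0,"wy":0,"wz":0},{"jaw":1,"tx":0,"ty":0,"tz":0.06,"wx":0,"wy":0,"wz":0},{"jaw":1,"tx":0,"ty":0,"tz":0.06,"wx":0,"wy":0,"wz":0}]'; python3 -c "
from h import *
s=get_obs();print(s['tcp_pos'],s['contact_force'])"
```

```text
time_s: 12.02
tcp_pos: [479.0, 20.1, 158.2]
orientation: [-0.0, 3.141, 0.0]
contact_force: [-0.5, 0.5, 7.4]
gripper_width: 16.4
grip_force: 59.7
[479.00516628  20.10332424 158.24915785] [-0.49784581  0.47160958  7.44611913]
```

```bash
python3 -m pendant '[{"jaw":1,"tx":0,"ty":0,"tz":0.03,"wx":0,"wy":0,"wz":0},{"jaw":1,"tx":0,"ty":0,"tz":0.06,"wx":0,"wy":0,"wz":0},{"jaw":1,"tx":0,"ty":0,"tz":0.06,"wx":0,"wy":0,"wz":0}]'; python3 -c "
from h import *
s=get_obs();print(s['tcp_pos'],s['contact_force'])"
```

```text
time_s: 12.4
tcp_pos: [479.1, 20.1, 157.9]
orientation: [-0.0, 3.14, -0.0]
contact_force: [-1.4, -0.5, 8.3]
gripper_width: 16.4
grip_force: 59.9
[479.12186812  20.10197545 157.91803761] [-1.38669858 -0.50649225  8.26411522]
```

```bash
cat > avg.py <<'E'
from h import *
a=[]
for i in range(8):
    capture('wrist');s=get_obs();a.append([*s['tcp_pos'],*s['contact_force']])
print(s['time_s'],np.mean(a,0).round(2),np.std(a,0).round(2))
E
python3 avg.py; python3 -m pendant '[{"jaw":1,"tx":0,"ty":0,"tz":0.03,"wx":0,"wy":0,"wz":0},{"jaw":1,"tx":0,"ty":0,"tz":0.06,"wx":0,"wy":0,"wz":0},{"jaw":1,"tx":0,"ty":0,"tz":0.06,"wx":0,"wy":0,"wz":0}]'; python3 avg.py
```

```text
12.8 [ 4.7911e+02  2.0110e+01  1.5792e+02 -1.0400e+00 -5.0000e-02  8.3700e+00] [0.01 0.01 0.01 0.61 0.49 0.33]
time_s: 13.18
tcp_pos: [479.3, 20.1, 157.6]
orientation: [-0.0, 3.14, -0.0]
contact_force: [-2.2, 0.7, 10.6]
gripper_width: 16.4
grip_force: 60.1
13.575 [ 4.7924e+02  2.0100e+01  1.5761e+02 -1.2700e+00  1.0000e-01  1.0310e+01] [0.02 0.01 0.01 0.27 0.4  0.4 ]
```

Slope is 0.16 mm/N, so this is the leather pad. I'll unload a little to find the uncompressed bottom free of the cork's drag.

```bash
python3 -m pendant '[{"jaw":1,"tx":0,"ty":0,"tz":-0.04,"wx":0,"wy":0,"wz":0},{"jaw":1,"tx":0,"ty":0,"tz":-0.08,"wx":0,"wy":0,"wz":0},{"jaw":1,"tx":0,"ty":0,"tz":-0.12,"wx":0,"wy":0,"wz":0},{"jaw":1,"tx":0,"ty":0,"tz":-0.12,"wx":0,"wy":0,"wz":0}]'|sed -n 2p; python3 avg.py;  python3 -m pendant '[{"jaw":1,"tx":0,"ty":0,"tz":-0.04,"wx":0,"wy":0,"wz":0},{"jaw":1,"tx":0,"ty":0,"tz":-0.08,"wx":0,"wy":0,"wz":0},{"jaw":1,"tx":0,"ty":0,"tz":-0.08,"wx":0,"wy":0,"wz":0},{"jaw":1,"tx":0,"ty":0,"tz":-0.08,"wx":0,"wy":0,"wz":0}]'|sed -n 2p; python3 avg.py
```

```text
tcp_pos: [478.8, 20.1, 158.0]
14.475 [ 4.7888e+02  2.0100e+01  1.5791e+02 -4.4000e-01  1.2000e-01  5.2200e+00] [0.02 0.01 0.01 0.35 0.39 0.59]
tcp_pos: [478.7, 20.1, 158.4]
15.375 [4.7866e+02 2.0110e+01 1.5841e+02 3.2000e-01 2.0000e-02 2.8800e+00] [0.01 0.   0.02 0.4  0.54 0.34]
```

Unloading gives a free bottom at TCP z 159.0, so tip z is 52.24 and the bore depth about 57.8 mm (57.9 under the rod's own weight). I'll let go gently and rise clear.

```bash
python3 -m pendant '[{"jaw":0.3,"tx":0,"ty":0,"tz":0,"wx":0,"wy":0,"wz":0},{"jaw":0,"tx":0,"ty":0,"tz":0,"wx":0,"wy":0,"wz":0},{"jaw":0,"tx":0,"ty":0,"tz":0,"wx":0,"wy":0,"wz":0},{"jaw":0,"tx":0,"ty":0,"tz":0,"wx":0,"wy":0,"wz":0},{"jaw":0,"tx":0,"ty":0,"tz":-1,"wx":0,"wy":0,"wz":0},{"jaw":0,"tx":0,"ty":0,"tz":-3,"wx":0,"wy":0,"wz":0},{"jaw":0,"tx":0,"ty":0,"tz":-5.5,"wx":0,"wy":0,"wz":0},{"jaw":1,"tx":0,"ty":0,"tz":-6.5,"wx":0,"wy":0,"wz":0},{"jaw":1,"tx":0,"ty":0,"tz":-6.5,"wx":0,"wy":0,"wz":0},{"jaw":1,"tx":0,"ty":0,"tz":-6.5,"wx":0,"wy":0,"wz":0},{"jaw":1,"tx":0,"ty":0,"tz":-6.5,"wx":0,"wy":0,"wz":0}]'
python3 - <<'E'
from h import *
T=tcpT();w=capture('wrist');im=w['img'];cv2.imwrite('pics/w7.png',im);print(T[:3,3])
print('rod top expected px',proj(w,(478.7,20.1,197.2),T))
t=capture('top');s=capture('scene');cv2.imwrite('pics/top2.png',t['img']);cv2.imwrite('pics/scene2.png',s['img'])
E
```

```text
time_s: 16.75
tcp_pos: [478.1, 20.2, 222.6]
orientation: [0.0, -3.14, -0.0]
contact_force: [0.6, -0.8, 0.1]
gripper_width: -0.0
grip_force: 0.0
[478.05185083  20.16847714 222.56321411]
rod top expected px [285.07549971 257.99841075]
```

View pics/w7.png

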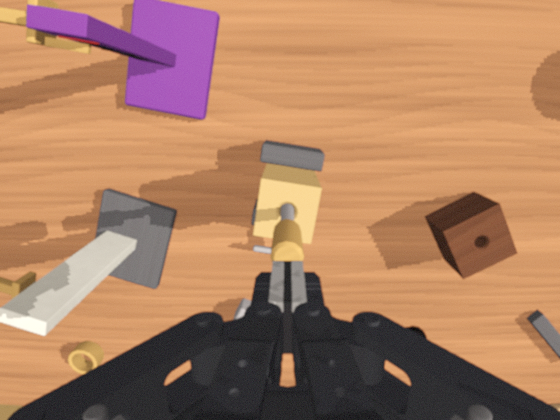

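The rod stands in the bore, brass top at (287,255), with the shut fingers above it. I'll touch its top lightly, since its height is known from the measurement, to check where the shut fingertips really end.

```bash
python3 -m pendant '[{"jaw":1,"tx":0,"ty":0,"tz":0.8,"wx":0,"wy":0,"wz":0},{"jaw":1,"tx":0,"ty":0,"tz":1.5,"wx":0,"wy":0,"wz":0},{"jaw":1,"tx":0,"ty":0,"tz":2,"wx":0,"wy":0,"wz":0},{"jaw":1,"tx":0,"ty":0,"tz":2.3,"wx":0,"wy":0,"wz":0},{"jaw":1,"tx":0,"ty":0,"tz":2.4,"wx":0,"wy":0,"wz":0},{"jaw":1,"tx":0,"ty":0,"tz":2.5,"wx":0,"wy":0,"wz":0},{"jaw":1,"tx":0,"ty":0,"tz":2.5,"wx":0,"wy":0,"wz":0}]'
```

```text
time_s: 17.77
tcp_pos: [478.8, 20.1, 198.6]
orientation: [-0.0, 3.141, 0.0]
contact_force: [-0.4, 0.2, 0.1]
gripper_width: -0.0
grip_force: 0.0
```

```bash
python3 -m pendant '[{"jaw":1,"tx":0,"ty":0,"tz":0.05,"wx":0,"wy":0,"wz":0},{"jaw":1,"tx":0,"ty":0,"tz":0.1,"wx":0,"wy":0,"wz":0},{"jaw":1,"tx":0,"ty":0,"tz":0.15,"wx":0,"wy":0,"wz":0},{"jaw":1,"tx":0,"ty":0,"tz":0.15,"wx":0,"wy":0,"wz":0}]'
```

```text
time_s: 18.27
tcp_pos: [478.8, 20.1, 197.1]
orientation: [-0.0, 3.141, 0.0]
contact_force: [0.1, 0.7, 1.2]
gripper_width: 0.4
grip_force: 0.2
```

```bash
python3 -m pendant '[{"jaw":1,"tx":0,"ty":0,"tz":0.06,"wx":0,"wy":0,"wz":0},{"jaw":1,"tx":0,"ty":0,"tz":0.06,"wx":0,"wy":0,"wz":0}]' | sed -n 2,4p; python3 avg.py
```

```text
tcp_pos: [479.0, 20.1, 196.7]
orientation: [-0.0, 3.141, -0.0]
contact_force: [-0.1, 0.3, 3.1]
18.925 [ 4.789e+02  2.010e+01  1.966e+02 -7.000e-02  7.000e-02  2.690e+00] [0.05 0.01 0.05 0.33 0.5  0.38]
```

Fingertip contact came at z 196.60 against the 196.61 predicted, so the depth measurement and fingertip height agree. The marker target is 57.8 mm, which means shut fingers on the knob's top at z = 174 − 57.8 = 116.2. I'll rise and go over the knob, turned so the fingers lie along the scale's x.

```bash
python3 -m pendant '[{"jaw":1,"tx":0,"ty":0,"tz":-2,"wx":0,"wy":0,"wz":0},{"jaw":1,"tx":0,"ty":0,"tz":-5,"wx":0,"wy":0,"wz":0},{"jaw":1,"tx":-0.6,"ty":-4,"tz":-5,"wx":0,"wy":0,"wz":-11},{"jaw":1,"tx":-1.5,"ty":-10,"tz":-5,"wx":0,"wy":0,"wz":-22},{"jaw":1,"tx":-2.4,"ty":-16,"tz":-5,"wx":0,"wy":0,"wz":-33},{"jaw":1,"tx":-3.3,"ty":-21,"tz":-5,"wx":0,"wy":0,"wz":-44},{"jaw":1,"tx":-3.8,"ty":-25.2,"tz":-5,"wx":0,"wy":0,"wz":-55},{"jaw":1,"tx":-3.8,"ty":-25.2,"tz":-5,"wx":0,"wy":0,"wz":-66},{"jaw":1,"tx":-3.8,"ty":-25.2,"tz":-5,"wx":0,"wy":0,"wz":-77},{"jaw":1,"tx":-3.8,"ty":-25.2,"tz":-5,"wx":0,"wy":0,"wz":-77},{"jaw":1,"tx":-3.8,"ty":-25.2,"tz":-5,"wx":0,"wy":0,"wz":-77},{"jaw":1,"tx":-3.8,"ty":-25.2,"tz":-5,"wx":0,"wy":0,"wz":-77}]'
python3 - <<'E'
from h import *
T=tcpT();w=capture('wrist');im=w['img'];cv2.imwrite('pics/w8.png',im);np.save('w8T.npy',T);print(T.round(3))
h=cv2.cvtColor(im,cv2.COLOR_BGR2HSV);m=cv2.inRange(h,(0,180,90),(5,255,255))|cv2.inRange(h,(175,180,90),(180,255,255))
n,_,st,ce=cv2.connectedComponentsWithStats(m)
for i in range(1,n):
    if st[i,4]>30: print(st[i],ce[i],plane(w,ce[i],165,T))
print('expected',proj(w,(516.5,-231.5,165),T))
E
```

```text
time_s: 20.42
tcp_pos: [516.6, -231.7, 246.0]
orientation: [1.955, -2.459, -0.001]
contact_force: [-0.1, 0.2, 0.2]
gripper_width: 0.2
grip_force: 0.0
[[-2.26000e-01 -9.74000e-01 -1.00000e-03  5.16558e+02]
 [-9.74000e-01  2.26000e-01  1.00000e-03 -2.31703e+02]
 [-0.00000e+00  1.00000e-03 -1.00000e+00  2.46008e+02]
 [ 0.00000e+00  0.00000e+00  0.00000e+00  1.00000e+00]]
[272 196  24  32 452] [283.7079646  211.12610619] [ 516.33631628 -238.19689968  165.        ]
[516 223  44  33 745] [537.26040268 238.3261745 ] [ 343.86454673 -177.02025162  165.        ]
expected [285.7318776  220.33125216]
```

View pics/w8.png

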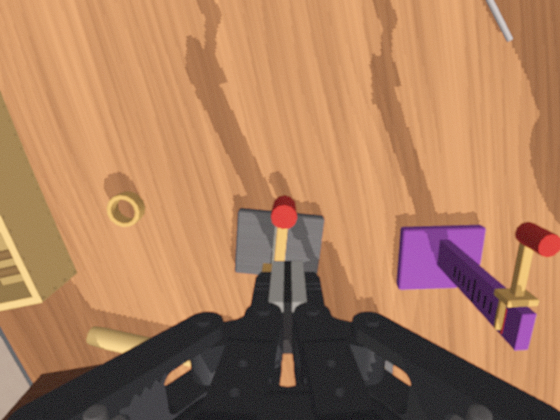

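The red knob of the white scale has its top disc at about (284,217), right under the fingers. The purple look-alike, knob at (537,238), is well off to the side. I'll nudge by 1.5 mm, come down and feel for the knob.

```bash
python3 -m pendant '[{"jaw":1,"tx":0.15,"ty":-0.1,"tz":3,"wx":0,"wy":0,"wz":0},{"jaw":1,"tx":0.15,"ty":-0.1,"tz":5.5,"wx":0,"wy":0,"wz":0},{"jaw":1,"tx":0.15,"ty":-0.1,"tz":6.5,"wx":0,"wy":0,"wz":0},{"jaw":1,"tx":0.15,"ty":-0.1,"tz":6.8,"wx":0,"wy":0,"wz":0},{"jaw":1,"tx":0.15,"ty":-0.1,"tz":7,"wx":0,"wy":0,"wz":0},{"jaw":1,"tx":0.15,"ty":-0.1,"tz":7,"wx":0,"wy":0,"wz":0}]'; python3 -m pendant '[{"jaw":1,"tx":0,"ty":0,"tz":0.2,"wx":0,"wy":0,"wz":0},{"jaw":1,"tx":0,"ty":0,"tz":0.4,"wx":0,"wy":0,"wz":0},{"jaw":1,"tx":0,"ty":0,"tz":0.6,"wx":0,"wy":0,"wz":0}]'
```

```text
time_s: 21.22
tcp_pos: [517.9, -233.8, 177.1]
orientation: [-1.956, 2.458, -0.002]
contact_force: [-0.1, -0.4, -0.3]
gripper_width: 0.0
grip_force: 0.0
time_s: 21.6
tcp_pos: [517.4, -233.6, 170.3]
orientation: [-1.956, 2.458, -0.0]
contact_force: [0.4, 0.4, 0.5]
gripper_width: -0.1
grip_force: 0.0
```

```bash
python3 -m pendant '[{"jaw":1,"tx":0,"ty":0,"tz":0.15,"wx":0,"wy":0,"wz":0},{"jaw":1,"tx":0,"ty":0,"tz":0.3,"wx":0,"wy":0,"wz":0},{"jaw":1,"tx":0,"ty":0,"tz":0.3,"wx":0,"wy":0,"wz":0}]'
```

```text
time_s: 21.98
tcp_pos: [517.3, -233.5, 167.2]
orientation: [1.956, -2.458, -0.001]
contact_force: [0.7, -0.4, 0.3]
gripper_width: -0.1
grip_force: 0.0
```

```bash
python3 -m pendant '[{"jaw":1,"tx":0,"ty":0,"tz":0.15,"wx":0,"wy":0,"wz":0},{"jaw":1,"tx":0,"ty":0,"tz":0.3,"wx":0,"wy":0,"wz":0},{"jaw":1,"tx":0,"ty":0,"tz":0.3,"wx":0,"wy":0,"wz":0}]'
```

```text
time_s: 22.35
tcp_pos: [517.3, -233.5, 164.2]
orientation: [1.956, -2.458, -0.0]
contact_force: [0.1, 0.9, 0.2]
gripper_width: -0.0
grip_force: 0.0
```

```bash
python3 -m pendant '[{"jaw":1,"tx":0,"ty":0,"tz":0.15,"wx":0,"wy":0,"wz":0},{"jaw":1,"tx":0,"ty":0,"tz":0.3,"wx":0,"wy":0,"wz":0},{"jaw":1,"tx":0,"ty":0,"tz":0.4,"wx":0,"wy":0,"wz":0}]'
```

```text
time_s: 22.72
tcp_pos: [517.5, -233.6, 160.6]
orientation: [-1.956, 2.458, -0.001]
contact_force: [-0.4, -0.5, 2.0]
gripper_width: 0.2
grip_force: 1.1
```

```bash
python3 -m pendant '[{"jaw":1,"tx":0,"ty":0,"tz":0.15,"wx":0,"wy":0,"wz":0},{"jaw":1,"tx":0,"ty":0,"tz":0.3,"wx":0,"wy":0,"wz":0},{"jaw":1,"tx":0,"ty":0,"tz":0.4,"wx":0,"wy":0,"wz":0}]'
```

```text
time_s: 23.1
tcp_pos: [517.5, -233.6, 156.3]
orientation: [-1.956, 2.458, -0.0]
contact_force: [-0.3, 0.0, 2.1]
gripper_width: 0.3
grip_force: 1.1
```

Contact came at about z 161–162 (start reading about 12–13 mm, within the given range), and the marker is now sliding. I'll push on down.

```bash
python3 -m pendant '[{"jaw":1,"tx":0,"ty":0,"tz":0.4,"wx":0,"wy":0,"wz":0},{"jaw":1,"tx":0,"ty":0,"tz":0.8,"wx":0,"wy":0,"wz":0},{"jaw":1,"tx":0,"ty":0,"tz":1.2,"wx":0,"wy":0,"wz":0},{"jaw":1,"tx":0,"ty":0,"tz":1.6,"wx":0,"wy":0,"wz":0},{"jaw":1,"tx":0,"ty":0,"tz":2.0,"wx":0,"wy":0,"wz":0},{"jaw":1,"tx":0,"ty":0,"tz":2.4,"wx":0,"wy":0,"wz":0},{"jaw":1,"tx":0,"ty":0,"tz":2.8,"wx":0,"wy":0,"wz":0},{"jaw":1,"tx":0,"ty":0,"tz":3.2,"wx":0,"wy":0,"wz":0},{"jaw":1,"tx":0,"ty":0,"tz":3.5,"wx":0,"wy":0,"wz":0},{"jaw":1,"tx":0,"ty":0,"tz":3.7,"wx":0,"wy":0,"wz":0},{"jaw":1,"tx":0,"ty":0,"tz":3.7,"wx":0,"wy":0,"wz":0}]'; python3 avg.py
```

```text
time_s: 24.48
tcp_pos: [517.1, -233.4, 119.0]
orientation: [1.956, -2.458, -0.001]
contact_force: [0.5, -0.4, 0.6]
gripper_width: -0.0
grip_force: 0.3
24.875 [ 5.1701e+02 -2.3328e+02  1.1908e+02 -1.9000e-01 -2.2000e-01  8.0000e-02] [0.07 0.05 0.06 0.71 0.35 0.41]
```

```bash
python3 -m pendant '[{"jaw":1,"tx":0,"ty":0,"tz":0.03,"wx":0,"wy":0,"wz":0},{"jaw":1,"tx":0,"ty":0,"tz":0.06,"wx":0,"wy":0,"wz":0},{"jaw":1,"tx":0,"ty":0,"tz":0.1,"wx":0,"wy":0,"wz":0},{"jaw":1,"tx":0,"ty":0,"tz":0.1,"wx":0,"wy":0,"wz":0}]'; python3 avg.py
```

```text
time_s: 25.38
tcp_pos: [517.3, -233.5, 118.5]
orientation: [-1.956, 2.458, 0.0]
contact_force: [-1.1, 0.7, 2.7]
gripper_width: -0.2
grip_force: 1.1
25.775 [ 5.1732e+02 -2.3350e+02  1.1837e+02 -8.2000e-01  2.6000e-01  2.0900e+00] [0.01 0.02 0.03 0.53 0.5  0.57]
```

```bash
python3 -m pendant '[{"jaw":1,"tx":0,"ty":0,"tz":0.04,"wx":0,"wy":0,"wz":0},{"jaw":1,"tx":0,"ty":0,"tz":0.08,"wx":0,"wy":0,"wz":0},{"jaw":1,"tx":0,"ty":0,"tz":0.12,"wx":0,"wy":0,"wz":0},{"jaw":1,"tx":0,"ty":0,"tz":0.16,"wx":0,"wy":0,"wz":0},{"jaw":1,"tx":0,"ty":0,"tz":0.19,"wx":0,"wy":0,"wz":0},{"jaw":1,"tx":0,"ty":0,"tz":0.21,"wx":0,"wy":0,"wz":0},{"jaw":1,"tx":0,"ty":0,"tz":0.21,"wx":0,"wy":0,"wz":0}]'; python3 avg.py
```

```text
time_s: 26.65
tcp_pos: [517.3, -233.5, 116.2]
orientation: [-1.956, 2.458, 0.0]
contact_force: [-0.7, 1.2, 2.1]
gripper_width: 0.2
grip_force: 0.9
27.05 [ 5.1756e+02 -2.3366e+02  1.1623e+02 -5.4000e-01  4.3000e-01  8.5000e-01] [0.11 0.08 0.01 0.38 0.73 0.69]
```

The knob's top is at z 116.2, so the reading is 57.8 mm. I'll rise clear and check numerically with the fixed cameras.

```bash
python3 -m pendant '[{"jaw":1,"tx":0,"ty":0,"tz":-0.5,"wx":0,"wy":0,"wz":0},{"jaw":1,"tx":0,"ty":0,"tz":-3,"wx":0,"wy":0,"wz":0},{"jaw":1,"tx":0,"ty":0,"tz":-8,"wx":0,"wy":0,"wz":0},{"jaw":1,"tx":6,"ty":0,"tz":-12,"wx":0,"wy":0,"wz":0},{"jaw":1,"tx":12,"ty":0,"tz":-12,"wx":0,"wy":0,"wz":0},{"jaw":1,"tx":12,"ty":0,"tz":-12,"wx":0,"wy":0,"wz":0},{"jaw":1,"tx":12,"ty":0,"tz":-12,"wx":0,"wy":0,"wz":0},{"jaw":1,"tx":12,"ty":0,"tz":-12,"wx":0,"wy":0,"wz":0}]'
python3 - <<'E'
from h import *
T=tcpT();t=capture('top');s=capture('scene');T=tcpT();w=capture('wrist')
cv2.imwrite('pics/top3.png',t['img']);cv2.imwrite('pics/scene3.png',s['img'])
for nm,c,TT in(('top',t,None),('scene',s,None),('wrist',w,T)):
    h=cv2.cvtColor(c['img'],cv2.COLOR_BGR2HSV);m=cv2.inRange(h,(0,170,70),(6,255,255))|cv2.inRange(h,(174,170,70),(180,255,255))
    n,_,st,ce=cv2.connectedComponentsWithStats(m);print(nm,[(st[i].tolist(),ce[i].round(1).tolist()) for i in range(1,n) if st[i,4]>8])
    print(' knob exp',proj(c,(517.3,-233.5,106.2),TT),'before',proj(c,(517.3,-233.5,152),TT),'rod top exp',proj(c,(478.7,20.1,197),TT),'grip',proj(c,(478.7,20.1,177),TT))
    h2=cv2.inRange(h,(15,80,80),(30,255,255));n,_,st,ce=cv2.connectedComponentsWithStats(h2)
    print(' yellow',[(st[i].tolist(),ce[i].round(1).tolist()) for i in range(1,n) if st[i,4]>40][:8])
E
```

```text
time_s: 28.05
tcp_pos: [490.5, -349.1, 235.9]
orientation: [-1.957, 2.457, 0.002]
contact_force: [-0.3, -0.4, -0.5]
gripper_width: 0.1
grip_force: 0.0
top [([351, 206, 8, 7, 39], [354.9, 209.2]), ([335, 271, 7, 7, 39], [337.8, 273.7])]
 knob exp [354.28880927 209.6463124 ] before [357.5507555 208.0455856] rod top exp [262.98912889 220.71959431] grip [263.23436125 221.23066511]
 yellow [([0, 0, 560, 292, 24713], [260.5, 49.5]), ([326, 79, 91, 44, 3801], [371.1, 100.4]), ([63, 81, 23, 22, 378], [73.5, 91.0]), ([85, 80, 28, 22, 406], [100.0, 90.5]), ([73, 80, 84, 43, 1632], [122.4, 106.2]), ([226, 115, 12, 22, 166], [231.4, 126.4]), ([273, 115, 31, 52, 465], [288.2, 140.1]), ([343, 146, 14, 13, 96], [349.2, 151.8])]
scene [([181, 185, 7, 11, 62], [184.5, 189.4]), ([191, 249, 8, 14, 80], [194.4, 255.2])]
 knob exp [194.75228328 254.51502209] before [192.3962699  238.62710078] rod top exp [280.58110168 179.70615402] grip [280.47840074 186.65539128]
 yellow [([0, 0, 58, 78, 3853], [25.2, 35.7]), ([104, 0, 117, 54, 4659], [165.1, 22.5]), ([247, 0, 72, 36, 1248], [274.4, 11.4]), ([439, 25, 121, 164, 3812], [497.6, 111.0]), ([426, 29, 31, 124, 1244], [442.5, 92.3]), ([412, 47, 28, 101, 1094], [426.3, 97.5]), ([261, 67, 55, 20, 457], [289.0, 77.4]), ([400, 67, 20, 72, 425], [409.7, 101.4])]
wrist [([494, 362, 38, 33, 548], [511.7, 376.0])]
 knob exp [285.83922468 324.83910248] before [285.72988931 359.24019238] rod top exp [384.56411916 586.37079627] grip [380.03054667 563.1501046 ]
 yellow [([431, 42, 46, 65, 1424], [454.0, 73.6]), ([0, 171, 91, 232, 12009], [31.5, 312.7]), ([118, 287, 38, 35, 874], [136.6, 304.3]), ([281, 353, 14, 20, 231], [287.2, 363.1])]
```

The knob appears where expected in both fixed views: top (354.9,209.2) against (354.3,209.6) predicted, and scene (194.4,255.2) against (194.8,254.5). The robot is clear of everything, so I'll hand in.

```bash
python3 -c "
from rig import *
print(job_done())"
```

```text
the job is handed in; nothing more can be done
None
```

The job is handed in: the rod stands on the bottom of the bore, and the marker is set to the measured depth of 57.8 mm; the highest pressing force read was about 11 N, and it took about 28 s.

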